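# Hold a spring clip open around the edge of the tall dosing card

### The arm

A 6-joint arm with a two-finger parallel gripper is mounted at the origin on the work surface. World frame = base frame: x ahead of the robot, y to its left, z up, the work surface at z = 0. Lengths are in m, angles in rad, forces in N, time in s.
With the tool pointing down it reaches from about 0.25 to 0.775 m from the base axis. Payload 4 kg.
Tool frame: the origin (TCP) lies between the finger pads; the fingertips stand 14 mm ahead of it and the grasp point (between the pads) lies 5 mm behind it (robot.tips_ahead is the distance from the TCP to the fingertips, in m); z points along the fingers, y is the direction in which the jaws open and shut (so a half turn about z gives the same grasp; the last joint's range is limited). The gripper opens to 94 mm and grips with 3 to 60 N. Pads are 16 mm wide; open, the fingers measure 119 mm over their backs; the gripper's body (75 mm by 177 mm) begins 78 mm behind the grasp point.
Start: joints at [1.151, 0.087, 1.371, -0, 1.684, -0.103], TCP at [0.171, 0.523, 0.22] pointing down, gripper open.
Joint ranges: [-3.1, 3.1], [-0.76, 2.03], [0.27, 2.55], [-1.08, 4.22], [0.17, 2.65], [-2.57, 2.57]. Speed limits (rad/s): [2.79, 2.79, 3.14, 3.14, 3.14, 3.14].

### API

Orientations are given as [roll, pitch, yaw] about the fixed x, y, z axes, in that order (R = Rz(yaw) Ry(pitch) Rx(roll)).
In Python, from bench import robot, optics, job gives the robot as it stands.
- The arm moves only by the tool apply_moves, never from a script. Its argument "moves" is a list of rows, each a list of 3 entries, a list of its own where there are three numbers: the shift along the tool's x, y, z in cm, then the turn, a rotation vector about the tool's x, y, z in rad, then the opening, from 0 (shut) to 1 (fully open). In form: [[[tx, ty, tz], [rx, ry, rz], grip], ...]. A call has exactly 10 rows; each row is the pose to reach, as a shift and turn from the pose commanded when the call began, along the tool's axes at that moment; what a row does not reach only later rows make up. A row lasts 1/12 s, in which the tool goes at most 41.7 mm and 7.16 degrees, less where a joint would pass 70% of its speed; a pose out of reach is approached as far as the arm can. A call with a gripper value outside its range is refused whole. The fingers move at their own pace and stop on an object; the grip force is fixed at half the most. Time passes only in rows, so rows that repeat a pose let the fingers close, or fill a call up. It gives the time, the measured TCP pose, the force and the opening at its end, in the units of the state.
- robot.get_obs(): the state, without advancing time (a new reading comes with each control period).
- optics.snapshot(name): name is "side" or "top"; returns the picture (420x560x3 uint8, red, green, blue); there is no depth.
- optics.get_calibration(name): a dict with "fx", "fy", "cx", "cy" (pixels), "k1" (the pictures are not rectified: a ray, as slopes to the right and down, at radius r is drawn at 1 + k1 r^2 times it, then the intrinsics apply), "rvec" (rotation vector, rad) and "tvec" (3), from world to camera coordinates, as OpenCV has them. Camera axes: x right, y down, z forward; pixel columns grow to the right and rows downward; lengths in m; the calibration is good to about 2 mm. A picture is of the moment at which its call begins. get_calibration takes no time and is no camera call.
- job.close_job(): hands the job in, once; it reports no verdict.
The state is a dict: "time": time; "joint_positions": joint angles; "qvel": joint speeds; "joint_torque": joint torques, N m; "tool_pos": TCP position; "ee_rot": TCP orientation; "wrist_force": force on the tool from outside, world axes, zero at the start; "wrist_torque": the same for the moment, N m; "width": finger opening in m.
Only numpy, scipy, OpenCV 4.12 (cv2) and the standard library are available. Lean on these libraries where they do the work, as an engineer would, in place of code of your own. Each camera call takes 0.05 s, during which the arm holds its last target.

### The job

Squeeze the handles of the spring clip to free it from its parking bar, lift it off, and bring it still squeezed open over the taller, narrower of the two upright cards, so that its gaping jaws straddle the middle of the card's top edge, one jaw on either side, square to the card and touching it nowhere. Finish while holding it there, squeezed open: do not release it or let it close on the card, so that a colleague can slip a fresh sheet in. Leave the other things on the bench standing where they are.

Things in the scene. Friction and masses are not known exactly. Their poses are not given: they have to be found in the camera images.
- rack: Clip's parking stand, fixed: grey base 70 x 90 x 12 mm (x, y, z), a grey foot up to 26 mm, and an upright aluminium bar in the plane x = 0, 4 mm thick, 60 mm wide along y, top edge 80 mm above the bench. Origin: centre of the underside. The clip starts on the middle of the bar's top edge.
- clip: Black plastic spring clip, 50 to 90 g, two mirrored halves on a hinge pin. Parked: jaws down and biting the bar, handles up, hinge barrel resting on the bar's top edge, same yaw as the rack. Origin on the hinge axis. Frame (of the -x half): z up to the handles, y along the hinge and lips, x across the jaws. Squeezing the handles together along x opens the jaws; each half, and so this frame, then tilts by half the joint value.
- clip_pivot (a point): Middle of the clip's hinge pin (steel barrel 12 mm thick, 42 mm long along y), 86 mm above the bench when parked. Axes as clip. Jaws are 36 mm wide, reach 30 mm below it and, parked, 10 mm out in x on each side.
- bar_a (a point): Middle of the handle bar on the clip's -x side: round bar 8 mm thick, 36 mm long along y, at the top end of the handle. Parked, its axis is 38 mm above the pivot and 24 mm out in x. The handle slants in from the bar down to the hinge. The bars rise about 5 mm relative to the pivot as they are squeezed.
- bar_b (a point): Middle of the handle bar on the clip's +x side: round bar 8 mm thick, 36 mm long along y, at the top end of the handle. Parked, its axis is 38 mm above the pivot and 24 mm out in x. The handle slants in from the bar down to the hinge. The bars rise about 5 mm relative to the pivot as they are squeezed.
- clip_jaw (a joint): Opening in rad: 0 parked on the bar, -0.06 shut empty, 0.75 at its stop. Gap between lips: 13 mm at 0.3, 19 at 0.5, 22 at 0.6. Width over the outside of the handle bars: 56 mm at 0, 44 at 0.3, 36 at 0.5, 31 at 0.6, 25 at 0.75. A spring shuts it: squeezing at the bars takes about 3 N a side to start, 6 N at 0.5, 7 N at the stop, plus friction; a grip of 25 N is harmless.
- lip_a (a point): Lower inner edge of the jaw lip on the clip's -x side, at mid width, 30 mm below the pivot.
- lip_b (a point): Lower inner edge of the jaw lip on the clip's +x side, at mid width, 30 mm below the pivot.
- tall_card: The wanted card: stiff white plastic card, 3 mm thick in x, 70 mm wide along y, top edge 120 mm above the bench, standing in the plane x = 0 of a fixed white stand (base 60 x 90 x 12 mm, clamping strip 22 mm thick up to z 27 mm). Origin: centre of the stand's underside, z up.
- card_top (a point): Middle of the top edge of the tall card, 120 mm above the bench; axes as the card's (x across the card, y along its edge, z up).
- low_card: The other card, not wanted: same fixed stand, but the card is wider and lower, 112 mm wide along y, top edge 75 mm above the bench. Origin: centre of the underside.
- beaker: Bystander: clear plastic beaker, 68 mm across, 75 mm tall, loose. Origin: centre of the underside.
- screw_cap: Bystander: round bottle cap, 48 mm across, 24 mm tall, loose. Origin: centre of the underside.
- sleeve: Bystander: brass sleeve, 28 mm across, 22 mm tall, loose. Origin: centre of the underside.
- jar: Bystander: small amber jar, 52 mm across, 70 mm tall, loose. Origin: centre of the underside.
- spanner: Bystander: flat spanner, 140 mm long, lying loose. Origin: under its middle.
- collar: Bystander: black plastic collar, 40 mm across, 14 mm tall, loose. Origin: centre of the underside.
Mind the look-alikes: they are no part of the job. What is shaped like the clip but blue, pink or purple is not meant.

How it is judged:
On the way:
1. the clip, squeezed open in the fingers, is lifted clear of its parking bar (value of joint clip_jaw above 0.25 rad and contact force between the fingers and clip above 1 N and contact force between clip and rack below 0.1 N and z of each of lip_a, lip_b in the frame of rack above 0.082 m), for 0.1 s.
At the end, for the whole second after the job is handed in: Clip gripped (over 1 N), open over 0.3 rad, at rest, not touching the card; lips on opposite sides of the tall card, over 2.5 mm from its mid-plane and 4 mm below its top edge; pivot over 4 mm above the edge, within 18 mm of its middle; hinge within 15 degrees of the edge (value of joint clip_jaw above 0.3 rad and contact force between the fingers and clip above 1 N and contact force between clip and tall_card below 0.1 N and ((x of lip_a in the frame of card_top below -0.0025 m and x of lip_b in the frame of card_top above 0.0025 m) or (x of lip_b in the frame of card_top below -0.0025 m and x of lip_a in the frame of card_top above 0.0025 m)) and z of each of lip_a, lip_b in the frame of card_top below -0.004 m and z of clip_pivot in the frame of card_top above 0.004 m and y of clip_pivot in the frame of card_top between -0.018 and 0.018 m and angle between the y axis of clip_pivot and the y axis of card_top, either way round below 0.26 rad and linear speed of clip below 0.02 m/s); the arm keeps its last pose, push and grip.
It fails at once if a bystander is knocked away or over (moved over 25 mm) (distance of any of beaker, screw_cap, sleeve, jar, spanner, collar from where it was at the start of the episode above 0.025 m or angle between any of beaker, jar's own z axis and vertical above 0.5 rad).
It fails at once if the clip is let go and closes on the tall card (value of joint clip_jaw below 0.1 rad and contact force between clip and tall_card above 1 N).
It fails at once if the clip is dropped (height (world z) of clip_pivot below 0.05 m).
It also fails if it takes over 35 s, if anything falls off the work surface, if the arm or the gripper's body presses on something with over 40 N, if the wrist force passes 120 N, or if a joint passes its speed limit or range.

## Working session

There is one attempt and no reset: what is moved stays moved. The work goes in short steps, Python scripts to look and compute and a tool call to move; the robot and the scene stay as the last step left them, time stands still between calls to the robot, and variables do not carry over. Pictures are saved under pics/ and viewed, and the job is handed in when it is done.

Besides the shell and the picture viewer there is one more tool, called after "Request:" by a JSON object that holds its "method" and its "body". apply_moves: Moves the arm, as the interface text tells. Its arguments: {"type":"object","properties":{"moves":{"type":"array"}},"required":["moves"]}

```bash
mkdir -p pics; ls; python3 - <<'E'
from bench import robot, optics, job
import cv2
for n in("side","top"):
    im=optics.snapshot(n); cv2.imwrite(f"pics/{n}0.png",im[:,:,::-1]); print(optics.get_calibration(n))
print(robot.get_obs())
E
```

```text
pics
{'fx': 398.2810851676512, 'fy': 398.2810851676512, 'cx': 273.10956626567855, 'cy': 210.54017222329003, 'k1': -0.02284125990805092, 'rvec': array([ 2.31558072, -0.42412818,  0.14901415]), 'tvec': array([-0.50061353,  0.18221709,  0.86897339])}
{'fx': 405.8158408456933, 'fy': 405.8158408456933, 'cx': 283.3509948609291, 'cy': 206.32099603665932, 'k1': -0.11424019346182145, 'rvec': array([ 2.14830049, -2.10907424,  0.19963556]), 'tvec': array([-0.04271801,  0.5583282 ,  1.10455353])}
{'time': 0.1, 'joint_positions': array([ 1.15088179e+00,  8.79098262e-02,  1.37204092e+00,  2.70813028e-08,
        1.68360827e+00, -1.03091885e-01]), 'qvel': array([-0.0004783 , -0.00160427, -0.00161313, -0.00112694,  0.00042583,
        0.00221346]), 'joint_torque': array([ 3.55104523e-03, -3.41251302e+01, -3.03301084e+01,  7.19995913e-02,
        3.04245693e-02, -1.20906975e-04]), 'tool_pos': array([0.17116893, 0.52221636, 0.21843705]), 'ee_rot': array([-3.13963674e+00, -2.02383358e-04,  2.82476980e+00]), 'wrist_force': array([-1.17305231,  0.07009898,  0.43876827]), 'wrist_torque': array([-0.01320465, -0.06687533,  0.02525439]), 'width': 0.09406600564679696}
```

View pics/side0.png

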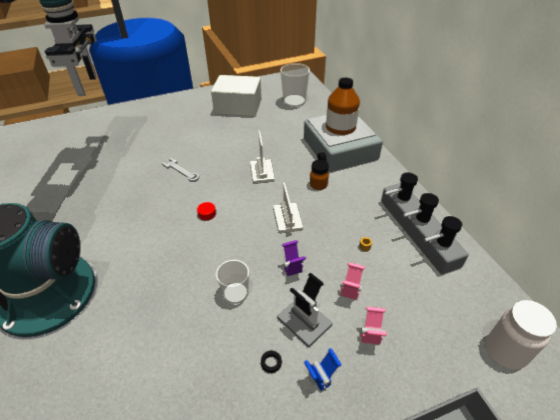

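View pics/top0.png

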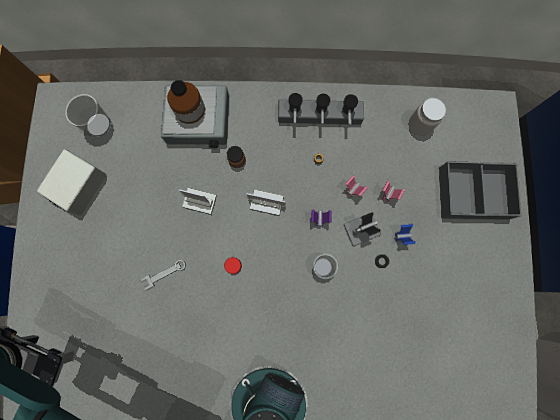

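```bash
cat > h.py <<'E'
import numpy as np, cv2
from bench import robot, optics, job
def K(n):
    c=optics.get_calibration(n); return np.array([[c['fx'],0,c['cx']],[0,c['fy'],c['cy']],[0,0,1.]]),np.array([c['k1'],0,0,0,0.]),c['rvec'],c['tvec']
def proj(n,P):
    k,d,r,t=K(n); return cv2.projectPoints(np.array(P,float).reshape(-1,1,3),r,t,k,d)[0].reshape(-1,2)
def ray(n,uv):
    k,d,r,t=K(n); p=cv2.undistortPoints(np.array(uv,float).reshape(-1,1,2),k,d).reshape(-1,2)
    R=cv2.Rodrigues(r)[0]; D=np.c_[p,np.ones(len(p))]@R; return -R.T@t,D
def atz(n,uv,z):
    o,D=ray(n,uv); return o+D*((z-o[2])/D[:,2])[:,None]
def crop(im,x0,y0,w,h,s,f):
    cv2.imwrite(f,cv2.resize(im[y0:y0+h,x0:x0+w,::-1],None,fx=s,fy=s,interpolation=cv2.INTER_CUBIC))
E
python3 - <<'E'
from h import *
t=cv2.imread("pics/top0.png")[:,:,::-1]; s=cv2.imread("pics/side0.png")[:,:,::-1]
crop(t,330,170,100,75,8,"pics/tclip.png"); crop(t,170,170,130,60,6,"pics/tcards.png")
crop(s,265,265,90,80,7,"pics/sclip.png"); crop(s,230,125,100,110,5,"pics/scards.png")
E
```

```text
(no output)
```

View pics/tclip.png

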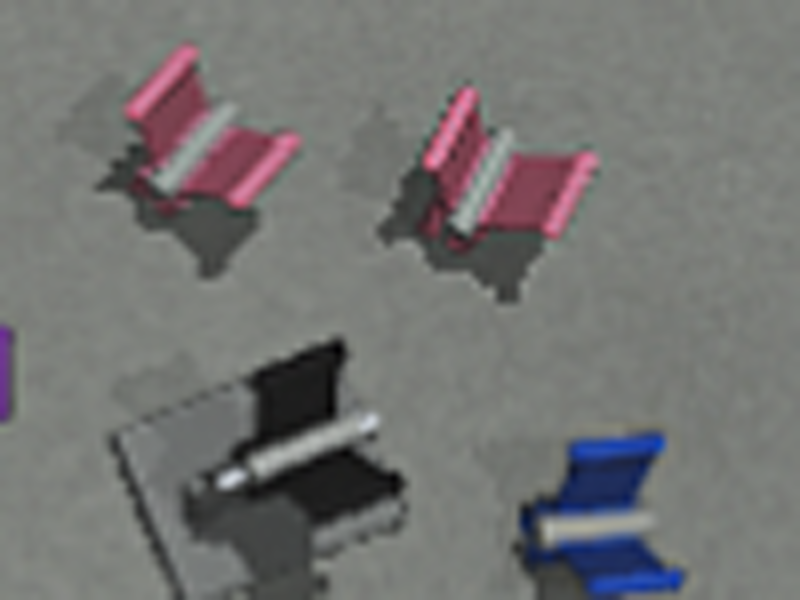

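View pics/tcards.png

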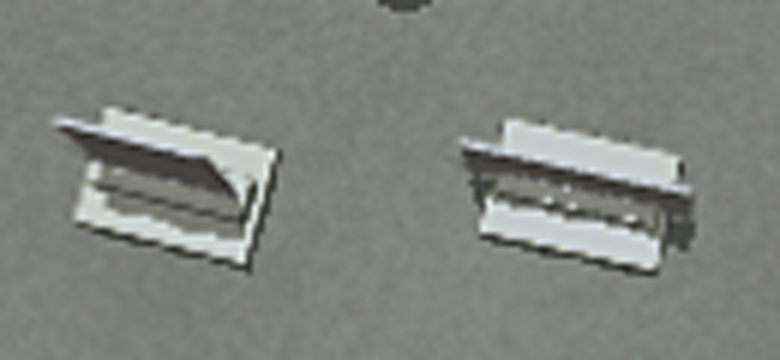

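View pics/sclip.png

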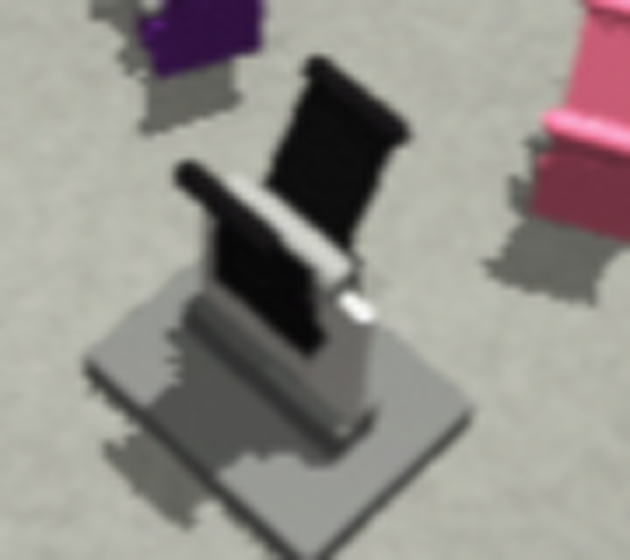

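View pics/scards.png

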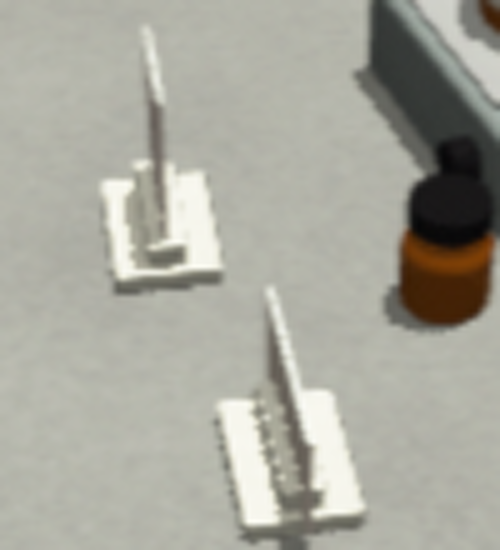

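```bash
cat > fit.py <<'E'
from h import *
from scipy.optimize import least_squares
def W(p,L):
    x,y,a=p; L=np.array(L,float); c,s=np.cos(a),np.sin(a)
    return np.c_[x+c*L[:,0]-s*L[:,1],y+s*L[:,0]+c*L[:,1],L[:,2]]
def box(dx,dy,z): return [[sx*dx/2,sy*dy/2,z] for sx,sy in((-1,-1),(-1,1),(1,1),(1,-1))]
E
python3 - <<'E'
from h import *
t=cv2.imread("pics/top0.png")[:,:,::-1]; s=cv2.imread("pics/side0.png")[:,:,::-1]
crop(t,338,205,50,45,14,"pics/tclip2.png")
# rough
print(atz("top",[[330+310/8,170+445/8]],.092), atz("top",[[330+218/8,170+485/8],[330+375/8,170+418/8]],.09))
# tall card top edge ends
print(atz("top",[[170+58/6,170+122/6],[170+210/6,170+160/6]],.12))
print(atz("side",[[230+145/5,125+28/5],[230+163/5,125+102/5]],.12))
# tall base corners z=12
print(atz("top",[[170+105/6,170+108/6],[170+277/6,170+150/6],[170+248/6,170+265/6],[170+75/6,170+220/6]],.012))
print(atz("side",[[230+100/5,125+182/5],[230+205/5,125+172/5],[230+222/5,125+268/5],[230+117/5,125+278/5]],.012))
E
```

```text
[[ 0.50219022 -0.26714078  0.092     ]] [[ 0.48814476 -0.23553589  0.09      ]
 [ 0.51220555 -0.29038066  0.09      ]]
[[0.58502485 0.24957094 0.12      ]
 [0.56875554 0.17937207 0.12      ]]
[[0.58822018 0.25214885 0.12      ]
 [0.57458422 0.18286127 0.12      ]]
[[0.61630309 0.25445244 0.012     ]
 [0.59650988 0.16729065 0.012     ]
 [0.5386728  0.17882445 0.012     ]
 [0.55943835 0.2659252  0.012     ]]
[[0.55992717 0.26641859 0.012     ]
 [0.62056695 0.25248259 0.012     ]
 [0.59928394 0.1664315  0.012     ]
 [0.5419698  0.17994497 0.012     ]]
```

View pics/tclip2.png

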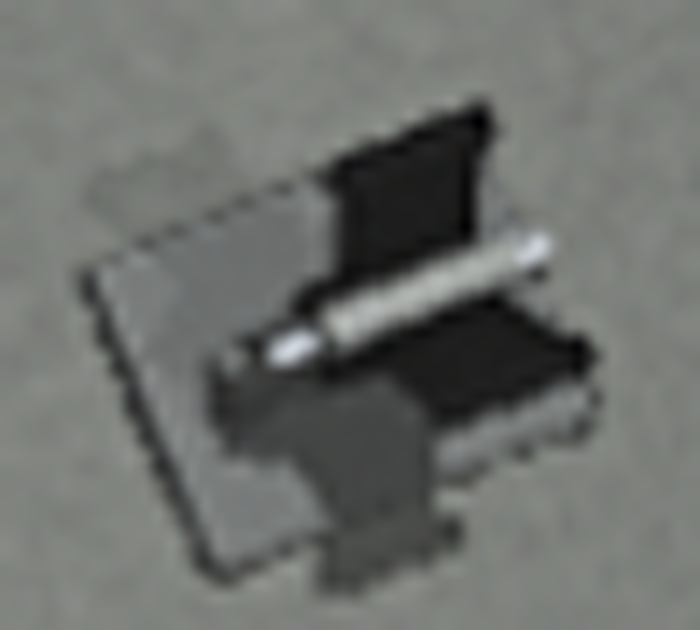

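```bash
cat > f2.py <<'E'
from fit import *
T=lambda u,v:(338+u/14,205+v/14); S=lambda u,v:(265+u/7,265+v/7)
# bars: outline ends: yend ±18; radius4. label by +x (away) bar_b, -x bar_a
obs=[("top",T(85,272),[.035,.045,.012]),("top",T(215,580),[-.035,.045,.012]),
("top",T(488,110),[.026,-.018,.126]),("top",T(328,178),[.026,.018,.126]),
("top",T(592,358),[-.026,-.018,.126]),("top",T(432,425),[-.027,.018,.122]),
("side",S(88,360),[-.035,.045,.012]),("side",S(470,408),[.035,-.045,.012]),("side",S(305,555),[-.035,-.045,.012]),
("side",S(318,58),[.024,.018,.128]),("side",S(405,132),[.024,-.018,.126]),("side",S(185,170),[-.025,.018,.126])]
def res(p,sel=None):
    return np.concatenate([proj(n,W(p,[L]))[0]-uv for n,uv,L in obs if sel is None or n==sel])
for sel in(None,"top","side"):
    r=least_squares(lambda p:res(p,sel),[.5,-.265,.41]); print(sel,r.x.round(4)); print(r.fun.reshape(-1,2).round(1).tolist())
E
python3 f2.py
```

```text
None [ 0.5032 -0.2663  0.4024]
[[-0.1, -0.8], [0.1, -0.7], [0.4, -0.8], [-0.3, -0.6], [0.9, -0.6], [-0.0, 0.2], [-1.0, -0.7], [1.0, -0.4], [0.6, 1.5], [-1.7, -0.7], [0.4, 0.9], [-1.4, -0.6]]
top [ 0.5018 -0.2658  0.4042]
[[-0.3, -0.2], [-0.0, -0.2], [0.2, -0.3], [-0.5, -0.1], [0.8, -0.1], [-0.2, 0.8]]
side [ 0.504  -0.2665  0.3958]
[[-0.6, -0.9], [1.4, -0.3], [0.7, 1.5], [-1.2, -0.8], [0.8, 1.0], [-1.0, -0.8]]
```

```bash
cat > go.py <<'E'
from h import *
import sys
from scipy.spatial.transform import Rotation as Ro
def go(x,y,z,yaw):
    o=robot.get_obs(); R=Ro.from_euler('xyz',o['ee_rot']); T=Ro.from_euler('xyz',[np.pi,0,yaw])
    print("shift cm",(R.inv().apply(np.array([x,y,z])-o['tool_pos'])*100).round(2),"rot",(R.inv()*T).as_rotvec().round(4),
     "| t",round(o['time'],2),o['tool_pos'].round(4),o['ee_rot'].round(4),"w",round(o['width'],4),"F",o['wrist_force'].round(1))
if __name__=="__main__": go(*map(float,sys.argv[1:]))
E
python3 go.py .503 -.266 .23 1.972
python3 - <<'E'
from h import *
# tall bottle top height: cap in both views
a,A=ray("top",[[180,88]]);b,B=ray("side",[[345,84]])
M=np.c_[A[0],-B[0]]; s=np.linalg.lstsq(M,b-a,rcond=None)[0]; print(a+A[0]*s[0],b+B[0]*s[1])
E
```

```text
shift cm [-56.09 -64.56  -1.04] rot [-1.900e-03  6.000e-04  8.528e-01] | t 0.1 [0.1712 0.5222 0.2184] [-3.1396e+00 -2.0000e-04  2.8248e+00] w 0.0941 F [-1.2  0.1  0.4]
[0.83993894 0.24507812 0.21242043] [0.83783271 0.24582898 0.21157311]
```

Request:
{"method": "apply_moves", "body": {"moves": [[[-56, -64.5, -1], [0, 0, 0.853], 1], [[-56, -64.5, -1], [0, 0, 0.853], 1], [[-56, -64.5, -1], [0, 0, 0.853], 1], [[-56, -64.5, -1], [0, 0, 0.853], 1], [[-56, -64.5, -1], [0, 0, 0.853], 1], [[-56, -64.5, -1], [0, 0, 0.853], 1], [[-56, -64.5, -1], [0, 0, 0.853], 1], [[-56, -64.5, -1], [0, 0, 0.853], 1], [[-56, -64.5, -1], [0, 0, 0.853], 1], [[-56, -64.5, -1], [0, 0, 0.853], 1]]}}

```text
time: 0.93
tool_pos: [0.3328, 0.1367, 0.2242]
ee_rot: [3.141, -0.0, 1.972]
wrist_force: [0.7, 0.0, -0.4]
width: 0.0944
```

```bash
python3 go.py .503 -.266 .23 1.972
```

```text
shift cm [-43.72  -0.07  -0.59] rot [ 0.0004 -0.0001  0.0003] | t 0.93 [0.3328 0.1367 0.2242] [ 3.1411e+00 -1.0000e-04  1.9723e+00] w 0.0944 F [ 0.7  0.  -0.4]
```

Request:
{"method": "apply_moves", "body": {"moves": [[[-43, 0, -0.4], [0, 0, 0], 1], [[-43, 0, -0.4], [0, 0, 0], 1], [[-43, 0, -0.4], [0, 0, 0], 1], [[-43, 0, -0.4], [0, 0, 0], 1], [[-43, 0, -0.4], [0, 0, 0], 1], [[-43, 0, -0.4], [0, 0, 0], 1], [[-43, 0, -0.4], [0, 0, 0], 1], [[-43, 0, -0.4], [0, 0, 0], 1], [[-43, 0, -0.4], [0, 0, 0], 1], [[-43, 0, -0.4], [0, 0, 0], 1]]}}

```text
time: 1.77
tool_pos: [0.4956, -0.247, 0.2275]
ee_rot: [-3.141, -0.001, 1.971]
wrist_force: [-0.1, -0.3, 0.1]
width: 0.0939
```

```bash
python3 - <<'E'
from h import *
t=optics.snapshot("top"); s=optics.snapshot("side")
crop(t,300,150,140,105,5,"pics/t2.png"); crop(s,200,150,200,150,4,"pics/s2.png")
E
python3 go.py .503 -.266 .124 1.972
```

```text
shift cm [-1.78  0.06 10.07] rot [-0.0035 -0.0024 -0.0058] | t 1.87 [ 0.496  -0.2499  0.2248] [-3.1381e+00 -2.4000e-03  1.9662e+00] w 0.0941 F [0.7 1.4 0. ]
```

View pics/s2.png

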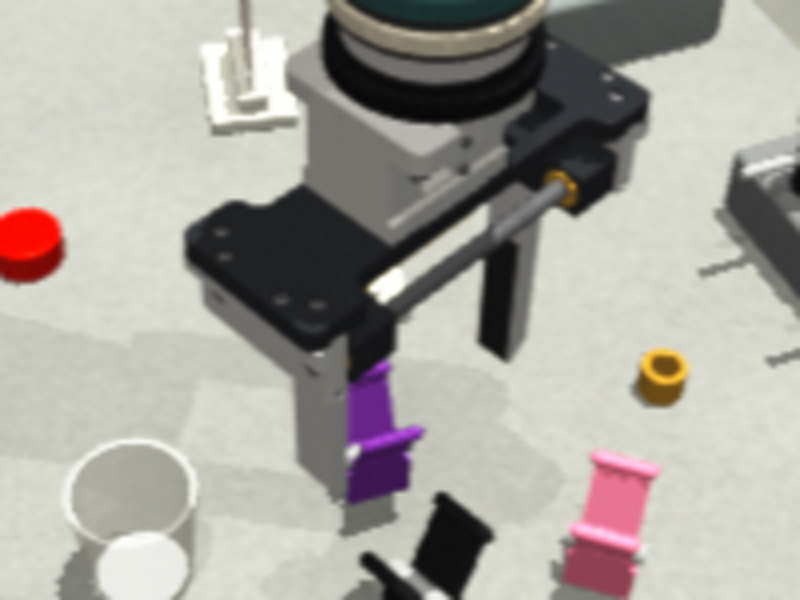

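Request:
{"method": "apply_moves", "body": {"moves": [[[-1.7, 0, 0], [0, 0, 0], 1], [[-1.7, 0, 1], [0, 0, 0], 1], [[-1.7, 0, 2.5], [0, 0, 0], 1], [[-1.7, 0, 4], [0, 0, 0], 1], [[-1.7, 0, 5.5], [0, 0, 0], 1], [[-1.7, 0, 6], [0, 0, 0], 1], [[-1.7, 0, 6], [0, 0, 0], 1], [[-1.7, 0, 6], [0, 0, 0], 1], [[-1.7, 0, 6], [0, 0, 0], 1], [[-1.7, 0, 6], [0, 0, 0], 1]]}}

```text
time: 2.7
tool_pos: [0.5027, -0.2607, 0.1696]
ee_rot: [3.14, 0.002, 1.972]
wrist_force: [-0.3, 0.3, -0.2]
width: 0.0941
```

```bash
python3 - <<'E'
from h import *
t=optics.snapshot("top"); s=optics.snapshot("side")
crop(t,300,150,140,105,5,"pics/t3.png"); crop(s,220,200,133,133,6,"pics/s3.png")
E
python3 go.py .503 -.266 .124 1.972
```

```text
shift cm [-0.49 -0.17  4.53] rot [ 0.0011  0.0016 -0.0001] | t 2.8 [ 0.5026 -0.2608  0.1693] [3.1405e+00 1.6000e-03 1.9719e+00] w 0.0941 F [-0.5 -0.9 -0.7]
```

View pics/s3.png

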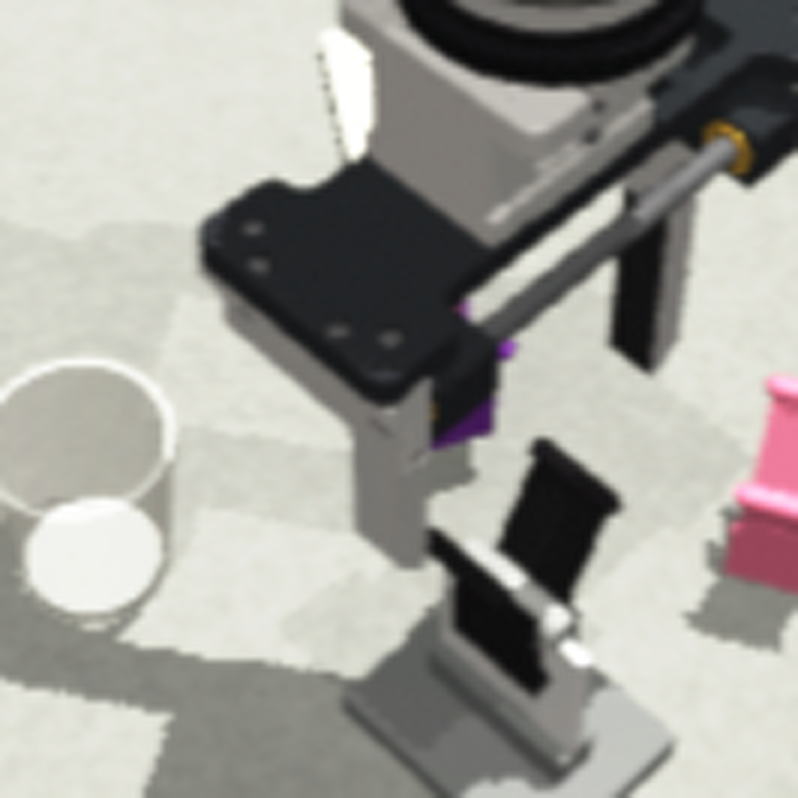

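View pics/t3.png

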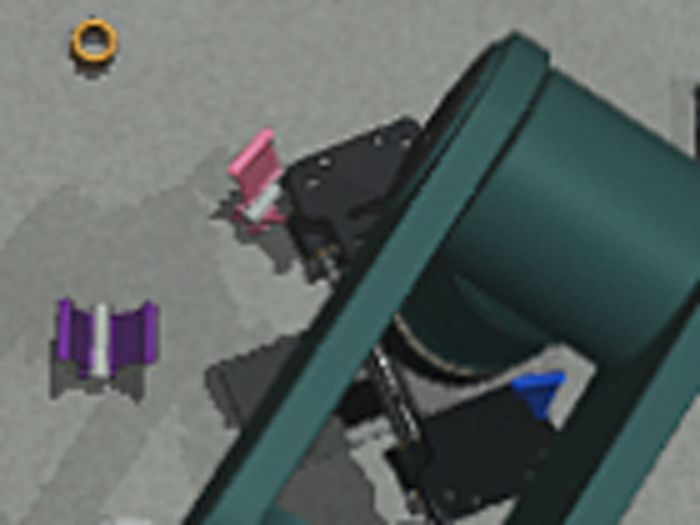

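```bash
python3 - <<'E'
from h import *
o=robot.get_obs(); c=np.array([np.cos(.4),np.sin(.4),0]);x=np.array([-np.sin(.4),np.cos(.4),0])
p=o['tool_pos']+[0,0,-.014]
for s in(-1,1):
  for k in(.047,.0595):
    for m in (-.008,.008): print(s,k,m,((proj("side",[p+s*k*c+m*x])[0]-[220,200])*6).round(0))
E
```

```text
-1 0.047 -0.008 [421. 559.]
-1 0.047 0.008 [382. 525.]
-1 0.0595 -0.008 [390. 585.]
-1 0.0595 0.008 [350. 550.]
1 0.047 -0.008 [642. 375.]
1 0.047 0.008 [603. 345.]
1 0.0595 -0.008 [670. 352.]
1 0.0595 0.008 [630. 323.]
```

Request:
{"method": "apply_moves", "body": {"moves": [[[-0.5, -0.15, 0.5], [0, 0, 0], 1], [[-0.5, -0.15, 1.2], [0, 0, 0], 1], [[-0.5, -0.15, 2], [0, 0, 0], 1], [[-0.5, -0.15, 2.8], [0, 0, 0], 1], [[-0.5, -0.15, 3.5], [0, 0, 0], 1], [[-0.5, -0.15, 4], [0, 0, 0], 1], [[-0.5, -0.15, 4.4], [0, 0, 0], 1], [[-0.5, -0.15, 4.4], [0, 0, 0], 1], [[-0.5, -0.15, 4.4], [0, 0, 0], 1], [[-0.5, -0.15, 4.4], [0, 0, 0], 1]]}}

```text
time: 3.63
tool_pos: [0.503, -0.2659, 0.1246]
ee_rot: [3.141, 0.001, 1.972]
wrist_force: [0.4, -1.0, 0.4]
width: 0.0941
```

```bash
python3 - <<'E'
from h import *
s=optics.snapshot("side")
crop(s,235,230,120,110,6,"pics/s4.png")
E
python3 go.py .503 -.266 .124 1.972
```

```text
shift cm [ 0.   -0.01  0.08] rot [ 0.0007  0.0009 -0.0002] | t 3.68 [ 0.5031 -0.266   0.1248] [3.1409e+00 9.0000e-04 1.9718e+00] w 0.0938 F [ 0.4 -0.4 -1.2]
```

View pics/s4.png

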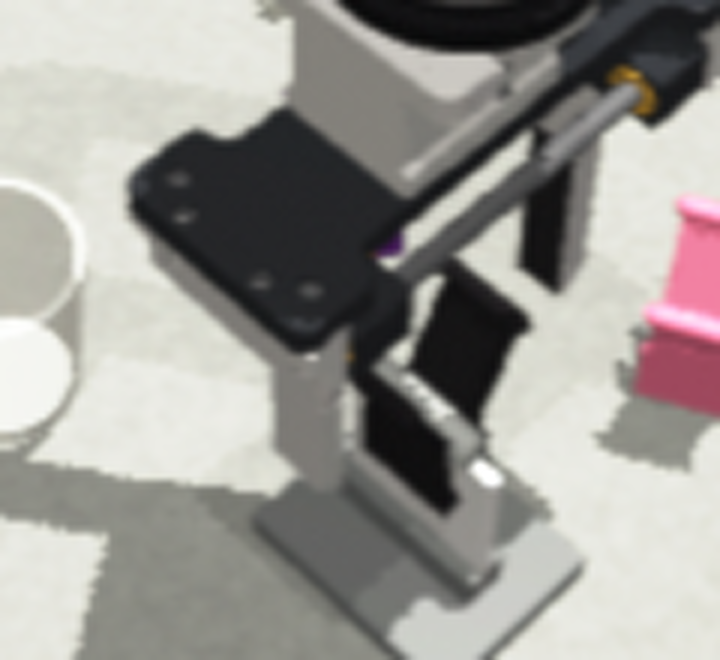

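Request:
{"method": "apply_moves", "body": {"moves": [[[0, 0, 0], [0, 0, 0], 0.6], [[0, 0, 0], [0, 0, 0], 0.6], [[0, 0, 0], [0, 0, 0], 0.5], [[0, 0, -0.1], [0, 0, 0], 0.4], [[0, 0, -0.15], [0, 0, 0], 0.35], [[0, 0, -0.2], [0, 0, 0], 0.3], [[0, 0, -0.2], [0, 0, 0], 0.3], [[0, 0, -0.2], [0, 0, 0], 0.3], [[0, 0, -0.2], [0, 0, 0], 0.3], [[0, 0, -0.2], [0, 0, 0], 0.3]]}}

```text
time: 4.52
tool_pos: [0.5051, -0.2665, 0.1315]
ee_rot: [3.136, 0.006, 1.972]
wrist_force: [-0.4, 1.9, 15.6]
width: 0.0308
```

```bash
python3 - <<'E'
from h import *
s=optics.snapshot("side")
crop(s,235,230,120,110,6,"pics/s5.png")
E
python3 go.py .503 -.266 .124 1.972
```

```text
shift cm [ 0.14 -0.18  0.77] rot [0.006  0.0064 0.0002] | t 4.57 [ 0.5052 -0.2666  0.1317] [3.1356 0.0064 1.9721] w 0.0295 F [-0.5  2.9 15.1]
```

View pics/s5.png

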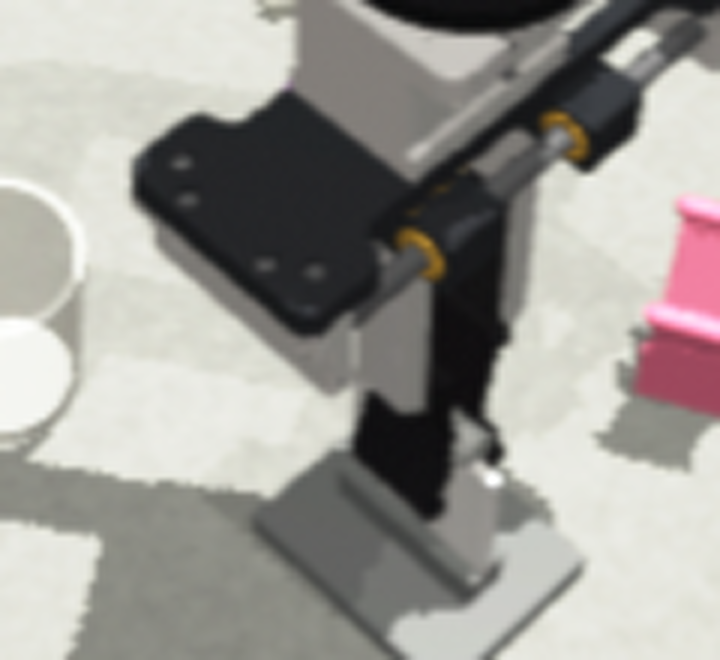

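Request:
{"method": "apply_moves", "body": {"moves": [[[0, 0, -0.3], [0, 0, 0], 0.28], [[0, 0, -0.7], [0, 0, 0], 0.28], [[0, 0, -1.2], [0, 0, 0], 0.28], [[0, 0, -1.8], [0, 0, 0], 0.28], [[0, 0, -2.6], [0, 0, 0], 0.28], [[0, 0, -3.4], [0, 0, 0], 0.28], [[0, 0, -4.2], [0, 0, 0], 0.28], [[0, 0, -5], [0, 0, 0], 0.28], [[0, 0, -5.5], [0, 0, 0], 0.28], [[0, 0, -5.5], [0, 0, 0], 0.28]]}}

```text
time: 5.4
tool_pos: [0.5035, -0.2663, 0.1832]
ee_rot: [3.14, 0.003, 1.972]
wrist_force: [0.9, -0.4, -0.8]
width: 0.0261
```

```bash
python3 - <<'E'
from h import *
s=optics.snapshot("side")
crop(s,235,200,120,120,6,"pics/s6.png")
E
python3 go.py .503 -.266 .26 1.972
```

```text
shift cm [ 0.01  0.   -7.77] rot [ 0.0011  0.0016 -0.0003] | t 5.45 [ 0.5031 -0.2661  0.1823] [3.1405e+00 1.6000e-03 1.9717e+00] w 0.027 F [-0.6  0.3 -0.8]
```

View pics/s6.png

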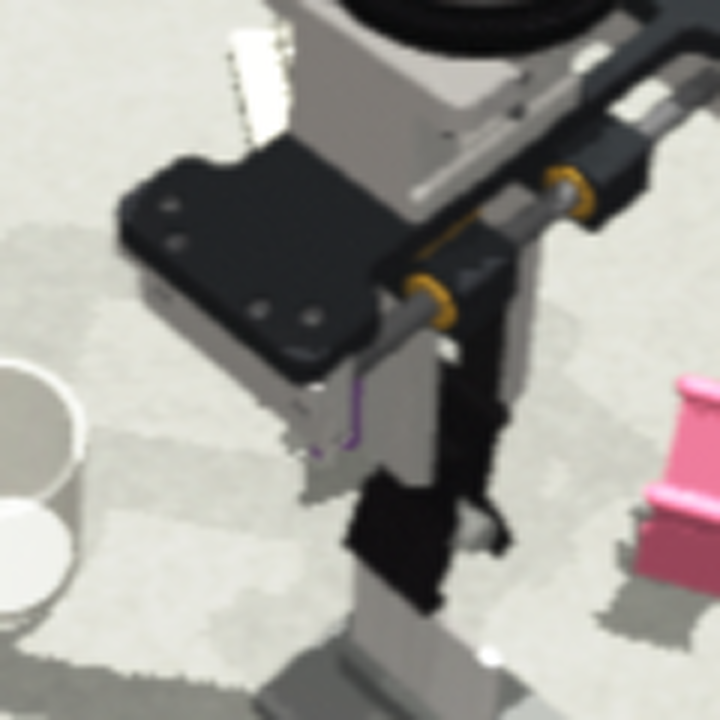

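```bash
python3 - <<'E'
from h import *
c=np.array([np.cos(.402),np.sin(.402),0]);y=np.array([-np.sin(.402),np.cos(.402),0])
o=robot.get_obs()
for z in(.096,.100,.104,.108,.112):
  p=np.array([.503,-.266,z]); print(z,[((proj("side",[p-k*c-.018*y])[0]-[235,200])*6).round(0) for k in (.012,.016)])
for z in(.13,.134,.138,.142): print(z,((proj("side",[[.503,-.266,z]-.021*y])[0]-[235,200])*6).round(0))
E
python3 go.py .579 .216 .255 1.343
```

```text
0.096 [array([442., 634.]), array([433., 642.])]
0.1 [array([443., 627.]), array([434., 635.])]
0.104 [array([443., 620.]), array([434., 628.])]
0.108 [array([444., 613.]), array([435., 621.])]
0.112 [array([445., 605.]), array([435., 613.])]
0.13 [482. 554.]
0.134 [483. 546.]
0.138 [484. 538.]
0.142 [485. 530.]
shift cm [41.42 25.81 -7.31] rot [0.0015 0.0012 0.6287] | t 5.45 [ 0.5031 -0.2661  0.1823] [3.1405e+00 1.6000e-03 1.9717e+00] w 0.027 F [-0.6  0.3 -0.8]
```

Request:
{"method": "apply_moves", "body": {"moves": [[[0, 0, -1.5], [0, 0, 0], 0.28], [[0, 0, -3.5], [0, 0, 0], 0.28], [[1, 0.6, -5.5], [0, 0, 0], 0.28], [[3, 1.9, -7], [0, 0, 0.05], 0.28], [[5.5, 3.4, -7.3], [0, 0, 0.1], 0.28], [[8, 5, -7.3], [0, 0, 0.15], 0.28], [[11, 6.9, -7.3], [0, 0, 0.2], 0.28], [[14, 8.7, -7.3], [0, 0, 0.25], 0.28], [[17, 10.6, -7.3], [0, 0, 0.3], 0.28], [[20, 12.5, -7.3], [0, 0, 0.35], 0.28]]}}

```text
time: 6.28
tool_pos: [0.5394, -0.0313, 0.2537]
ee_rot: [-3.141, -0.0, 1.619]
wrist_force: [0.3, -0.2, -1.5]
width: 0.0267
```

```bash
python3 go.py .579 .216 .255 1.343
```

```text
shift cm [24.51  5.14 -0.13] rot [-9.00e-04 -1.00e-04  2.76e-01] | t 6.28 [ 0.5394 -0.0313  0.2537] [-3.1407e+00 -2.0000e-04  1.6190e+00] w 0.0267 F [ 0.3 -0.2 -1.5]
```

Request:
{"method": "apply_moves", "body": {"moves": [[[3.2, 0.7, 0], [0, 0, 0.05], 0.28], [[6.4, 1.4, 0], [0, 0, 0.1], 0.28], [[9.6, 2.1, 0], [0, 0, 0.15], 0.28], [[12.8, 2.7, 0], [0, 0, 0.2], 0.28], [[16, 3.4, 0], [0, 0, 0.25], 0.28], [[19, 4, 0], [0, 0, 0.276], 0.28], [[21.5, 4.6, 0], [0, 0, 0.276], 0.28], [[23.5, 4.9, 0], [0, 0, 0.276], 0.28], [[24.3, 5, 0], [0, 0, 0.276], 0.28], [[24.3, 5, 0], [0, 0, 0.276], 0.28]]}}

```text
time: 7.12
tool_pos: [0.5769, 0.2139, 0.2531]
ee_rot: [-3.14, 0.001, 1.349]
wrist_force: [0.3, 0.2, -0.3]
width: 0.0265
```

```bash
python3 - <<'E'
from h import *
s=optics.snapshot("side");t=optics.snapshot("top")
crop(s,200,80,120,120,6,"pics/s7.png"); crop(t,150,150,130,90,6,"pics/t7.png")
E
python3 go.py .579 .216 .255 1.343
```

```text
shift cm [ 0.47  0.08 -0.12] rot [-0.0005  0.0012  0.0025] | t 7.22 [0.5772 0.2115 0.2538] [-3.1411e+00  1.2000e-03  1.3455e+00] w 0.0269 F [0.  0.9 0. ]
```

View pics/s7.png

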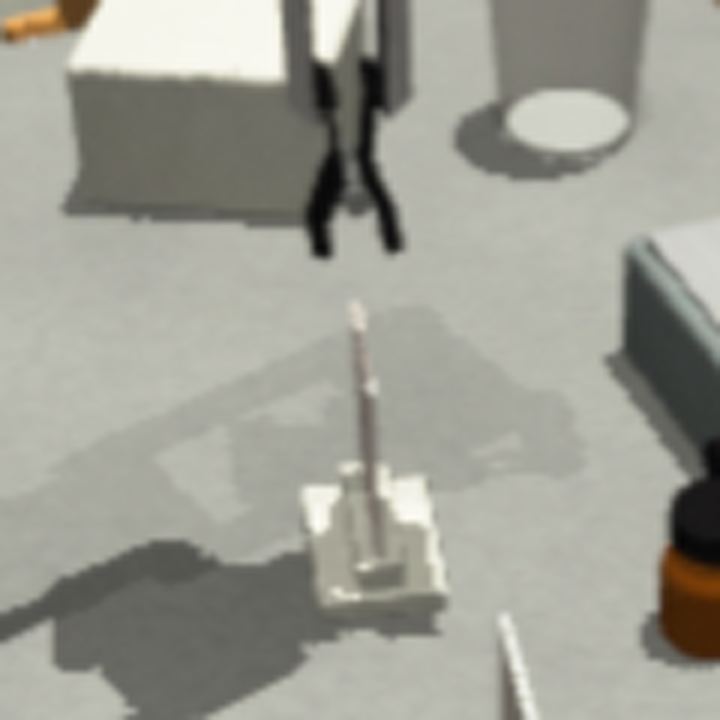

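View pics/t7.png

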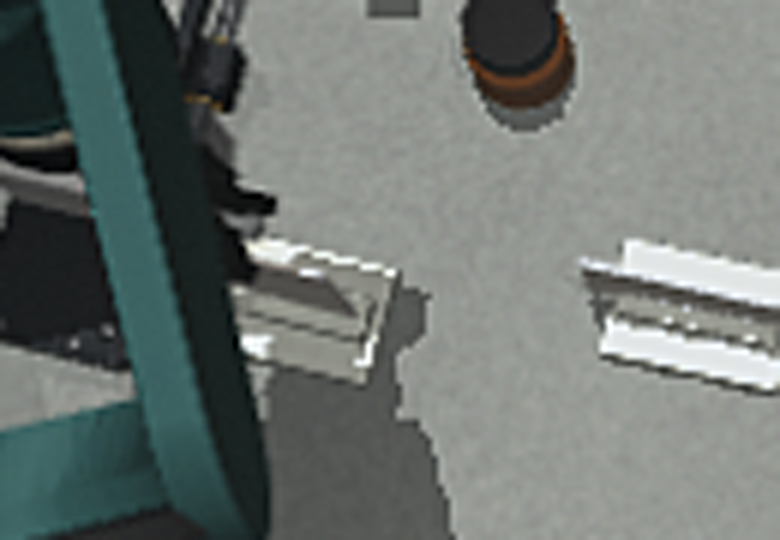

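```bash
python3 - <<'E'
from fit import *
f=lambda P:((proj("side",P)-[200,80])*6).round(0).tolist()
o=robot.get_obs();p=[*o['tool_pos'][:2],o['ee_rot'][2]-np.pi/2]
for z in(.206,.210,.214): print(z,f(W(p,[[0,-.018,z],[-.014,-.018,z-.029],[.014,-.018,z-.029]])))
print("card",f(W([.579,.216,-.228],[[0,-.035,.12],[0,0,.12],[0,.035,.12]])))
E
```

```text
0.206 [[355.0, 207.0], [325.0, 270.0], [391.0, 265.0]]
0.21 [[355.0, 199.0], [325.0, 262.0], [391.0, 256.0]]
0.214 [[354.0, 190.0], [324.0, 254.0], [391.0, 248.0]]
card [[369.0, 395.0], [361.0, 350.0], [353.0, 307.0]]
```

Request:
{"method": "apply_moves", "body": {"moves": [[[0.4, 0.1, 0], [0, 0, 0], 0.28], [[0.4, 0.15, 0], [0, 0, 0], 0.28], [[0.4, 0.15, 1], [0, 0, 0], 0.28], [[0.4, 0.15, 2], [0, 0, 0], 0.28], [[0.4, 0.15, 3], [0, 0, 0], 0.28], [[0.4, 0.15, 4], [0, 0, 0], 0.28], [[0.4, 0.15, 4.8], [0, 0, 0], 0.28], [[0.4, 0.15, 4.8], [0, 0, 0], 0.28], [[0.4, 0.15, 4.8], [0, 0, 0], 0.28], [[0.4, 0.15, 4.8], [0, 0, 0], 0.28]]}}

```text
time: 8.05
tool_pos: [0.5798, 0.216, 0.2065]
ee_rot: [3.141, -0.0, 1.346]
wrist_force: [0.4, -0.2, -1.0]
width: 0.0266
```

```bash
python3 - <<'E'
from h import *
s=optics.snapshot("side")
crop(s,230,105,60,60,11,"pics/s8.png")
E
python3 go.py .58 .216 .177 1.343
```

```text
shift cm [-0. -0.  3.] rot [ 0.0012 -0.0008  0.0029] | t 8.1 [0.58  0.216 0.207] [ 3.1404e+00 -7.0000e-04  1.3459e+00] w 0.0262 F [-0.   0.2 -0.3]
```

View pics/s8.png

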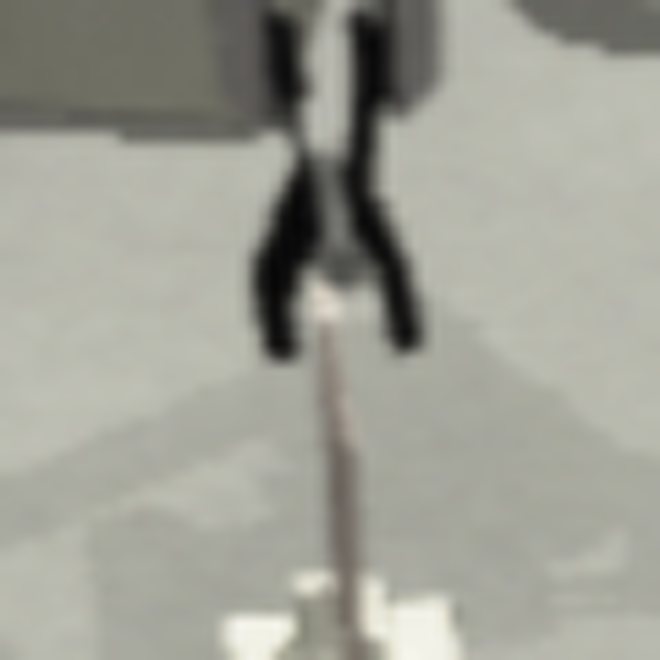

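Request:
{"method": "apply_moves", "body": {"moves": [[[0, 0, 0.4], [0, 0, 0], 0.28], [[0, 0, 0.8], [0, 0, 0], 0.28], [[0, 0, 1.3], [0, 0, 0], 0.28], [[0, 0, 1.8], [0, 0, 0], 0.28], [[0, 0, 2.3], [0, 0, 0], 0.28], [[0, 0, 2.7], [0, 0, 0], 0.28], [[0, 0, 2.9], [0, 0, 0], 0.28], [[0, 0, 2.9], [0, 0, 0], 0.28], [[0, 0, 2.9], [0, 0, 0], 0.28], [[0, 0, 2.9], [0, 0, 0], 0.28]]}}

```text
time: 8.93
tool_pos: [0.5798, 0.216, 0.1776]
ee_rot: [3.141, -0.0, 1.346]
wrist_force: [0.3, 0.7, -0.6]
width: 0.0261
```

```bash
python3 - <<'E'
from fit import *
s=optics.snapshot("side");t=optics.snapshot("top")
crop(s,230,105,60,60,11,"pics/s9.png"); cv2.imwrite("pics/t9.png",t[:,:,::-1])
f=lambda P:((proj("side",P)-[230,105])*11).round(0).tolist()
o=robot.get_obs();p=[*o['tool_pos'][:2],o['ee_rot'][2]-np.pi/2]
for z in(.128,.132,.136,.140): print(z,f(W(p,[[0,-.021,z],[-.014,-.018,z-.029],[.014,-.018,z-.029]])))
E
python3 go.py .58 .216 .177 1.343
```

```text
0.128 [[342.0, 387.0], [289.0, 485.0], [403.0, 474.0]]
0.132 [[342.0, 373.0], [288.0, 472.0], [403.0, 461.0]]
0.136 [[341.0, 359.0], [287.0, 458.0], [402.0, 447.0]]
0.14 [[340.0, 345.0], [286.0, 444.0], [401.0, 434.0]]
shift cm [0.   0.01 0.07] rot [ 0.0008 -0.0005  0.0028] | t 9.03 [0.5799 0.216  0.1777] [ 3.1408e+00 -5.0000e-04  1.3458e+00] w 0.0269 F [ 0.4  0.7 -0.5]
```

View pics/s9.png

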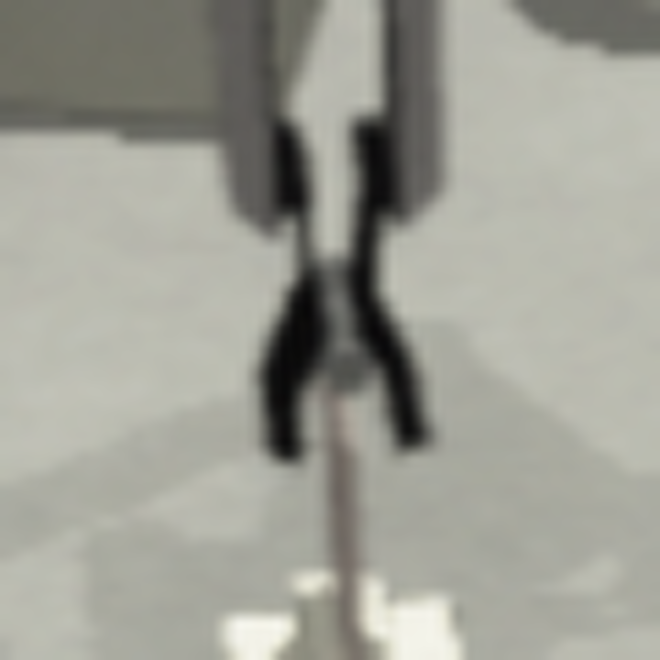

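View pics/t9.png

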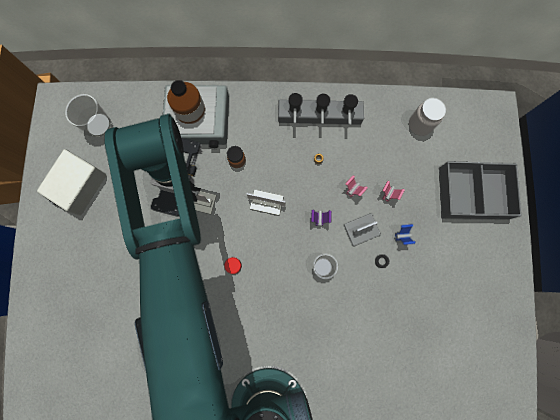

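Request:
{"method": "apply_moves", "body": {"moves": [[[0, 0, 0.1], [0, 0, 0], 0.28], [[0, 0, 0.2], [0, 0, 0], 0.28], [[0, 0, 0.25], [0, 0, 0], 0.28], [[0, 0, 0.25], [0, 0, 0], 0.28], [[0, 0, 0.25], [0, 0, 0], 0.28], [[0, 0, 0.25], [0, 0, 0], 0.28], [[0, 0, 0.25], [0, 0, 0], 0.28], [[0, 0, 0.25], [0, 0, 0], 0.28], [[0, 0, 0.25], [0, 0, 0], 0.28], [[0, 0, 0.25], [0, 0, 0], 0.28]]}}

```text
time: 9.87
tool_pos: [0.5797, 0.2159, 0.1748]
ee_rot: [3.141, -0.0, 1.346]
wrist_force: [-0.1, -0.5, -1.0]
width: 0.026
```

```bash
python3 - <<'E'
from h import *
s=optics.snapshot("side"); crop(s,230,105,60,60,11,"pics/s10.png")
E
python3 go.py .58 .216 .175 1.343
```

```text
shift cm [ 0.02  0.03 -0.03] rot [-0.     -0.0001  0.0028] | t 9.92 [0.5797 0.2159 0.1747] [-3.1416e+00 -1.0000e-04  1.3458e+00] w 0.0263 F [ 0.6 -0.2 -0.5]
```

View pics/s10.png

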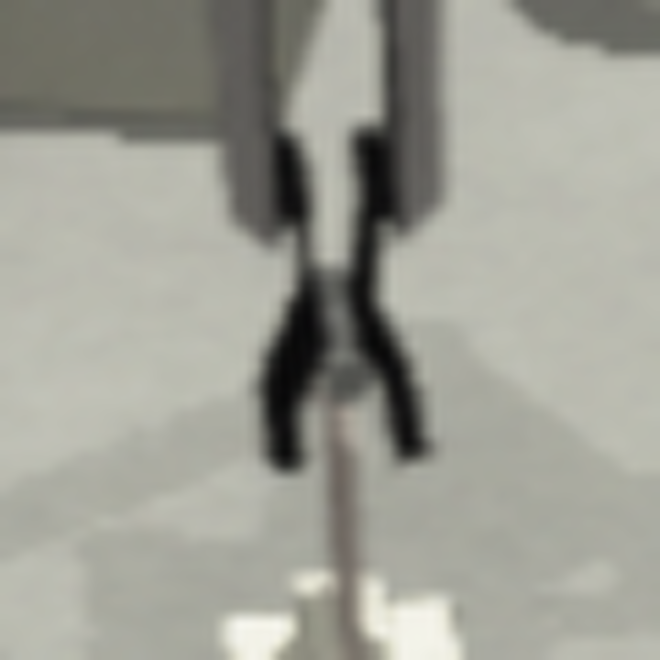

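The side picture shows the lips at about (284,465) and (413,455) in the crop. They sit either side of the card, which is at about x = 344, and there's visible clearance. Handing in.

```bash
python3 -c "
from h import *
job.close_job(); print(robot.get_obs()['width'])"
```

```text
the job is handed in; nothing more can be done
the job is handed in; nothing more can be done
```

I squeezed the clip open on its parking bar, lifted it clear and carried it to the tall, narrow card. I then lowered it over the middle of the card's top edge and handed the job in at about 9.9 s, still holding it squeezed. The hand-in reports no verdict.

My last checks before handing in:
- **Squeeze:** the finger opening read about 26 mm, which puts the jaw at roughly 0.7 rad.
- **Position:** the tool was within 0.5 mm of its target over the card, with the hinge about 0.003 rad off the card edge by my measured card pose. In the side picture the lips straddle the card about evenly, with visible gaps on both sides. That puts the pivot about 14 mm above the edge and the lips about 15 mm below it.
- **Contact:** the wrist force was about 1 N or less, within its usual scatter, so nothing suggests the clip touches the card.
- **Bystanders:** in the last top picture I took, just before the final 3 mm of lowering, the bystanders in view were where they started. The spanner was hidden under the arm, so I could not check it.

Squeezing the clip on the bar pushed the tool about 5 mm off its commanded height, with about 15 N upward. That eased once the clip was lifted. My readings of the pivot's depth below the tool ranged from 40 to 46 mm, so I kept at least that much spare in the final height. After the hand-in I tried to read the opening once more, but no new value came back.

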